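# Reset the café table: fill and lock the sugar canister, put the condiments home

## Robot

A 6-joint arm with a two-finger parallel gripper is mounted at the origin on the work surface. World frame = base frame: x ahead of the robot, y to its left, z up, the work surface at z = 0. Lengths are in mm, angles in rad, forces in N, time in s.
With the tool pointing down it reaches from about 350 to 775 mm from the base axis. Payload 7.3 kg.
Tool frame: the origin (TCP) lies at the very end of the fingers, on their centre line; the grasp point (between the pads) lies bot.grip_point_offset behind it (bot.grip_point_offset is the distance from the TCP to the grasp point, in mm); z points along the fingers, y is the line along which they close (so a half turn about z gives the same grasp; the last joint's range is limited). The gripper opens to 92 mm and grips with 3 to 60 N. Pads are 19 mm wide; open, the fingers measure 130 mm over their backs; the gripper's body (75 mm by 190 mm) begins 47 mm behind the grasp point.
Start: joints at [-0.146, 0.342, 1.524, -0, 1.275, -0.146], TCP at [525.019, 0.019, 226.741] pointing down, gripper open.
Joint ranges: [-2.53, 2.53], [-0.77, 2.02], [0.04, 2.7], [-1, 4.14], [0.28, 2.66], [-3.11, 3.11]. Speed limits (rad/s): [2.57, 2.57, 3.14, 3.14, 3.14, 3.14].

## Interface

Orientations are given as [roll, pitch, yaw] about the fixed x, y, z axes, in that order (R = Rz(yaw) Ry(pitch) Rx(roll)).
In Python, from plant import bot gives the robot as it stands. The module is installed in compiled form; this text tells all that it offers.
- The arm moves only by the tool carry_out, never from a script. Its argument "plan" is a list of rows, each an object of numbers: "tx", "ty", "tz": the shift along the world's x, y, z in mm; "rx", "ry", "rz": the turn, a rotation vector about the world's x, y, z in rad. A call has 1 to 12 rows; each row shifts and turns the commanded pose from where the row before left it; what a row does not reach is not made up. A row lasts 1/10 s, in which the tool goes at most 50 mm and 8.59 degrees, less where a joint would pass 70% of its speed; a pose out of reach is approached as far as the arm can. A call with a gripper value outside its range is refused whole. "gripper" is the closure, from 0 (fully open) to 1 (shut), set as the call begins (left out, the last holds). The fingers move at their own pace and stop on an object; the grip force is fixed at half the most. Time passes only in rows, so rows that do not move let the fingers close. It gives the time, the measured TCP pose, the force, the opening and the grip force at its end, in the units of the state.
- bot.get_obs(): the state, without advancing time (a new reading comes with each control period).
- bot.capture(name): name is "scene" or "side" or "wrist"; returns the picture (480x640x3 uint8, red, green, blue); there is no depth.
- bot.camera_model(name): a dict with "camera_matrix" (3x3 intrinsics, pixels), "R" (3x3) and "t" (3): a world point X has camera coordinates R X + t. Camera axes: x right, y down, z forward; pixel columns grow to the right and rows downward; lengths in mm; the calibration is good to about 2 mm. The wrist camera is an equidistant fisheye: a pixel r from the principal point sees the ray r / f radians off the axis. A picture is of the moment at which its call begins: read the wrist's pose just before it. camera_model takes no time and is no camera call; for the wrist camera it gives the pose at the moment of the call.
- bot.close_job(): hands the job in; it is judged then, once.
The state is a dict: "time": time; "joint_positions": joint angles; "dq": joint speeds; "tau": joint torques, N m; "tool_pos": TCP position; "tcp_rot": TCP orientation; "contact_force": force on the tool from outside, world axes, zero at the start; "moment": the same for the moment, N m; "grip_width": finger opening in mm; "finger_force": force on a finger pad.
Only numpy, scipy, OpenCV 4.12 (cv2) and the standard library are available. Lean on these libraries where they do the work, as an engineer would, in place of code of your own. Each camera call takes 0.05 s, during which the arm holds its last target. There are 200 camera calls.

## Task

Get this café table ready for the next guests: put every wrapped sugar block into the clear canister, then close it with its lid - set it on, push it down against the sprung collar and give it a quarter turn so that it is locked. Stand each condiment pot upright in the caddy bay of its own colour, before or after, and leave the tea glass with its saucer and the cutlery box undisturbed.

Things in the scene. Friction and masses are not known exactly. Their poses are not given: they have to be found in the camera images.
- canister: Clear eight-sided sugar jar, 100 mm across outside, 92 mm inside, inner floor at z 8 mm, rim at z 98 mm, open at the top, bolted to the table on a steel dock 128 mm across; origin at the centre of the dock's underside on the table, z up; yaw varies. Its mouth, with two ledges, is mouth; an orange sprung collar (collar) surrounds its rim.
- mouth (a point): Centre of the canister's mouth at the rim, 98 mm up, axes as the canister's. Two brass ledges (z 90 to 98 mm above the table), on the +y and -y sides, cover all beyond |y| = 24 mm and leave an opening 48 mm wide (y) by 92 mm long (x) for sugar and the lid's foot.
- pocket (a point): Midpoint of the pocket under the canister's +y ledge (30 mm off its axis, 90 mm above the table; a like one under the -y ledge). Two ribs, 3 mm deep (down to 87 mm), at |x| 23 to 28 mm, bound each pocket; an end of the lid's foot rises into each when the lid, pushed down, has been turned a quarter turn.
- collar (a joint): Orange eight-sided sprung collar round the canister's rim, 102 mm inside, 112 mm outside; the lid's disc rests on it. 0 = up, its top 108 mm above the table; grows to 0.010 m as it is pressed down level with the rim. About 2 N to start, 8 N fully down. About 0.004 m when the lid is locked.
- lid: Loose bayonet lid, 180 g, at first on the table on its foot; origin at the centre of the foot's underside, z up, x along foot and handle (a half turn changes nothing). From below: steel foot 74 (x) by 34 mm (y), z 0 to 8 mm; round stem 28 mm across, z 8 to 22; white disc 112 mm across, z 22 to 30; black handle bar 64 (x) by 16 mm (y), z 30 to 60.
- lid_grip (a point): Middle of the lid's handle bar, 47 mm above the lid's origin; pinch its 16 mm from above. Lid heights above the table (its origin): set on, with its x along the canister's x, 84 to 86 mm, and it cannot turn; pushed below 79 mm (stop at 76) it turns 90 degrees either way, its x then along the canister's y; let go, it springs up to 82 mm, locked.
- sugar0: Loose paper-wrapped sugar block, white with a red band, 30 (x) by 20 (y) by 12 mm high (z), 15 g; origin at the centre of its underside. Two to four of these are present (None at the start if absent). They lie on the table and may simply be dropped through the canister's mouth.
- sugar1: Loose paper-wrapped sugar block, white with a red band, 30 (x) by 20 (y) by 12 mm high (z), 15 g; origin at the centre of its underside. Two to four of these are present (None at the start if absent). They lie on the table and may simply be dropped through the canister's mouth.
- sugar2: Loose paper-wrapped sugar block, white with a red band, 30 (x) by 20 (y) by 12 mm high (z), 15 g; origin at the centre of its underside. Two to four of these are present (None at the start if absent). They lie on the table and may simply be dropped through the canister's mouth.
- sugar3: Loose paper-wrapped sugar block, white with a red band, 30 (x) by 20 (y) by 12 mm high (z), 15 g; origin at the centre of its underside. Two to four of these are present (None at the start if absent). They lie on the table and may simply be dropped through the canister's mouth.
- pot_red: Loose round condiment pot, white with a red top, 54 mm across, 42 mm high, 130 g, standing; origin at the centre of its underside, z up. Two or three of the three pots are present (None at the start if absent).
- bay_red: The red bay of the caddy, home of the red-topped pot: open red tray, 74 mm square outside, 66 mm inside, 16 mm high, floor 4 mm thick, fixed; origin at the centre of its underside, which is 6 mm above the table (so a pot stands 10 mm above the table in it). The three bays stand 80 mm apart in a row along their own x axis on a steel strip; which bay is where varies.
- pot_yellow: Loose round condiment pot, white with a yellow top, 54 mm across, 42 mm high, 130 g, standing; origin at the centre of its underside, z up. Two or three of the three pots are present (None at the start if absent).
- bay_yellow: The yellow bay of the caddy, home of the yellow-topped pot: open yellow tray, 74 mm square outside, 66 mm inside, 16 mm high, floor 4 mm thick, fixed; origin at the centre of its underside, which is 6 mm above the table (so a pot stands 10 mm above the table in it). The three bays stand 80 mm apart in a row along their own x axis on a steel strip; which bay is where varies.
- pot_blue: Loose round condiment pot, white with a blue top, 54 mm across, 42 mm high, 130 g, standing; origin at the centre of its underside, z up. Two or three of the three pots are present (None at the start if absent).
- bay_blue: The blue bay of the caddy, home of the blue-topped pot: open blue tray, 74 mm square outside, 66 mm inside, 16 mm high, floor 4 mm thick, fixed; origin at the centre of its underside, which is 6 mm above the table (so a pot stands 10 mm above the table in it). The three bays stand 80 mm apart in a row along their own x axis on a steel strip; which bay is where varies.
- glass: Amber tea glass, 68 mm across, 85 mm high, standing on the saucer; to be left alone. Origin at the centre of its underside.
- saucer: Orange saucer, 120 mm across, 14 mm high, under the tea glass; to be left alone. Origin at the centre of its underside.
- cutlery_box: White cutlery box with a black panel in its lid, 110 by 200 by 69 mm, to be left alone. Origin at the centre of its underside.
Mind the look-alikes: they are no part of the job. Leave any pink or turquoise look-alike of the pot_yellow alone.

How it is judged:
By the outcome, as a careful person would: the job done as asked, in the order asked, and still so for the second after the job is handed in, with the robot touching nothing.
Of sugar0, sugar1, sugar2, sugar3 only 2 to 4 are there at a start; the rules pass over those that are not, and their reading is None.
Of pot_red, pot_yellow, pot_blue only 2 to 3 are there at a start; the rules pass over those that are not, and their reading is None.
At some moment in a run one of sugar0, sugar1, sugar2, sugar3, pot_red, pot_yellow, pot_blue may be knocked a few centimetres aside while the robot is not near it.
It also fails if it takes over 210 s, if anything falls off the work surface, if the arm or the gripper's body presses on something with over 40 N, if the wrist force passes 120 N, or if a joint passes its speed limit or range.

## Working session

There is one attempt and no reset: what is moved stays moved. The work goes in short steps, Python scripts to look and compute and a tool call to move; the robot and the scene stay as the last step left them, time stands still between calls to the robot, and variables do not carry over. Pictures are saved under pics/ and viewed, at most 14 in all, crops included, and the job is handed in when it is done.

Besides the shell and the picture viewer there is one more tool, called after "Call:" by a JSON object that holds its "api" and its "payload", one argument or row to a line. carry_out: Moves the arm, as the interface text tells. Its arguments: {"type":"object","properties":{"plan":{"type":"array"},"gripper":{"type":"number"}},"required":["plan"]}

```bash
mkdir -p pics
cat > h.py <<'E'
import numpy as np, cv2
from plant import bot
def cap(n,f=None):
    m=bot.camera_model(n); im=bot.capture(n)
    if f: cv2.imwrite('pics/'+f,im[:,:,::-1])
    return im,m
def ray(m,u,v,fish=False):
    K=np.array(m['camera_matrix']);R=np.array(m['R']);t=np.array(m['t']).ravel()
    x=(u-K[0,2])/K[0,0];y=(v-K[1,2])/K[1,1]
    if fish:
        r=np.hypot(x,y); s=np.sin(r)/max(r,1e-9); d=np.array([x*s,y*s,np.cos(r)])
    else: d=np.array([x,y,1.])
    return -R.T@t, R.T@d
def onz(m,u,v,z,fish=False):
    o,d=ray(m,u,v,fish); return (o+d*(z-o[2])/d[2]).round(1)
E
python3 - <<'E'
from h import *
print(bot.get_obs(),bot.grip_point_offset)
for n in("scene","side","wrist"):
    im,m=cap(n,n+'0.png'); print(n,m)
E
```

```text
{'time': 0.0, 'joint_positions': array([-1.46039129e-01,  3.42748207e-01,  1.52502776e+00, -2.83711274e-05,
        1.27536930e+00, -1.45995573e-01]), 'dq': array([ 0.00076537, -0.00036463,  0.00082148, -0.00136853,  0.00058813,
       -0.00053494]), 'tau': array([ 7.61924657e-04, -4.31245601e+01, -2.44219762e+01,  7.17750052e-02,
        5.59406646e-02, -1.04314388e-04]), 'tool_pos': array([5.24595462e+02, 5.24915633e-02, 2.26027977e+02]), 'tcp_rot': array([-3.14005261e+00, -1.99029516e-04,  1.57076090e+00]), 'contact_force': array([-0.34621719, -0.30989259,  0.23292628]), 'moment': array([0.02215537, 0.01836036, 0.04441299]), 'finger_force': 0.0, 'grip_width': 91.77761312321219} 18.8
scene {'camera_matrix': array([[562.71978308,   0.        , 318.19587882],
       [  0.        , 562.71978308, 237.23056556],
       [  0.        ,   0.        ,   1.        ]]), 'R': array([[ 0.32402246,  0.94604118, -0.0039424 ],
       [ 0.68071542, -0.23603735, -0.69347883],
       [-0.65699008,  0.22201906, -0.72046622]]), 't': array([-230.2439019 , -321.29505322, 1522.01588504])}
side {'camera_matrix': array([[582.01067614,   0.        , 328.9412676 ],
       [  0.        , 582.01067614, 246.78965495],
       [  0.        ,   0.        ,   1.        ]]), 'R': array([[ 0.76393352, -0.64482442,  0.0246384 ],
       [-0.35409744, -0.45081281, -0.81937953],
       [ 0.53946323,  0.61722709, -0.5727217 ]]), 't': array([-427.72452629,  292.95574434, 1121.49103695])}
wrist {'camera_matrix': array([[371.64829954,   0.        , 313.18807738],
       [  0.        , 371.64829954, 238.91273727],
       [  0.        ,   0.        ,   1.        ]]), 'R': array([[ 9.99999029e-01,  9.67040695e-04, -1.00302634e-03],
       [ 1.20033019e-03, -9.63473695e-01,  2.67800297e-01],
       [-7.07415711e-04, -2.67801241e-01, -9.63473920e-01]]), 't': array([-524.04128984,  -34.68978265,  390.20892572])}
```

View pics/scene0.png

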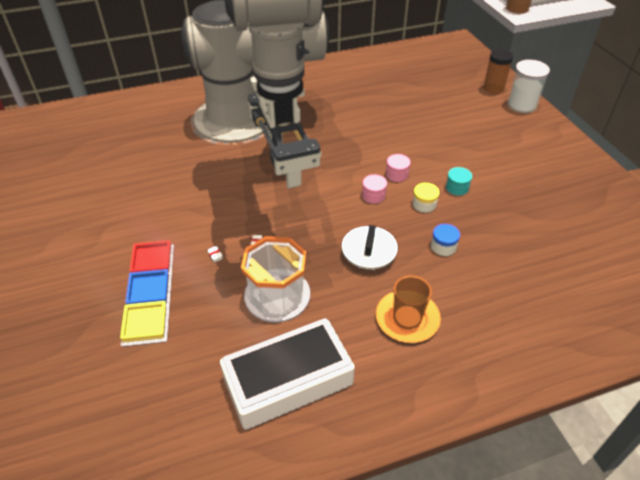

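View pics/side0.png

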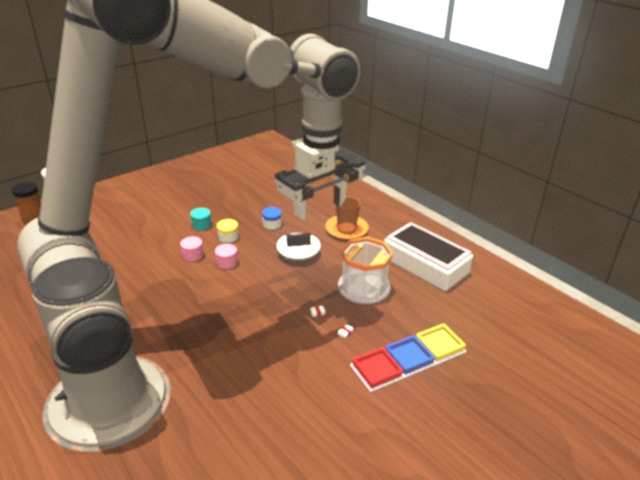

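View pics/wrist0.png

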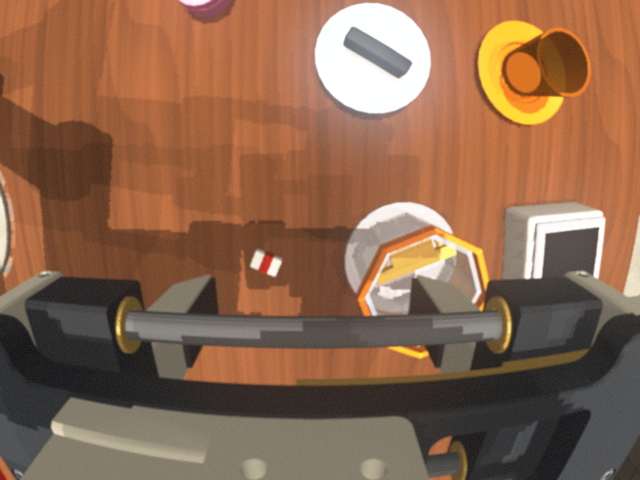

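Scene: two sugars at (215,254) and (256,240), with canister at (275,265), lid at (370,249), yellow pot at (426,197) and blue pot at (446,240). The red pot is absent and there are pink and turquoise decoys. The bays run red, blue, yellow at x≈150, y 256–321.

Run:
```python
from h import *
ms={n:bot.camera_model(n) for n in("scene","side","wrist")}
ims={n:cv2.imread(f'pics/{n}0.png') for n in ms}
def blobs(n,lo,hi,amin=15):
    h=cv2.cvtColor(ims[n],cv2.COLOR_BGR2HSV)
    k=cv2.inRange(h,lo,hi); c,l,s,ct=cv2.connectedComponentsWithStats(k)
    return [(ct[i].round(1),s[i][4]) for i in range(1,c) if s[i][4]>=amin]
R={'red':((0,190,90),(4,255,255)),'yellow':((24,150,120),(33,255,255)),'blue':((105,150,90),(122,255,255)),'pink':((150,60,90),(175,255,255)),'teal':((80,120,60),(95,255,255))}
for n in('scene','side'):
    for c,(lo,hi) in R.items():
        for p,a in blobs(n,lo,hi):
            print(n,c,p,a,'z42',onz(ms[n],*p,42),'z14',onz(ms[n],*p,14))
print('sug',[onz(ms['scene'],*p,8) for p in((215,254),(256,240))],[onz(ms['side'],*p,8) for p in((317.5,311),(345.5,331))])
print('can',onz(ms['scene'],275,262,108),onz(ms['side'],368,254,108),onz(ms['wrist'],425,292,108,True))
print('lid',onz(ms['scene'],370,249,30),onz(ms['side'],299,248,30),onz(ms['wrist'],373,58,30,True))
print('handle',onz(ms['wrist'],346,34,60,True),onz(ms['wrist'],411,68,60,True))
print('glass',onz(ms['scene'],408,317,10),'box',onz(ms['scene'],288,360,69))
print('sug w',onz(ms['wrist'],266,263,12,True))
```

```text
scene red [135.1 255.8] 55 z42 [ 464.8 -300.7   42. ] z14 [ 436.9 -304.3   14. ]
scene yellow [423.4 196.3] 48 z42 [493.2 319.4  42. ] z14 [466.2 336.8  14. ]
scene yellow [383.1 307.4] 160 z42 [743.  114.5  42. ] z14 [724.5 125.   14. ]
scene yellow [138.5 312. ] 185 z42 [ 607.2 -310.1   42. ] z14 [ 584.  -313.9   14. ]
scene yellow [430.8 306.9] 44 z42 [770.5 197.4  42. ] z14 [752.8 210.7  14. ]
scene yellow [141.4 336. ] 70 z42 [ 661.6 -311.2   42. ] z14 [ 640.3 -315.1   14. ]
scene blue [445.8 234.6] 394 z42 [614.5 310.4  42. ] z14 [591.6 327.5  14. ]
scene blue [147.2 286.4] 1080 z42 [ 551.8 -287.6   42. ] z14 [ 526.8 -290.7   14. ]
scene pink [396.8 171.1] 133 z42 [394.6 300.2  42. ] z14 [364.3 316.9  14. ]
scene pink [372.4 192.4] 144 z42 [444.4 218.4  42. ] z14 [415.8 232.4  14. ]
scene pink [150.  269.6] 37 z42 [ 511.1 -277.3   42. ] z14 [ 484.8 -280.    14. ]
scene teal [458.4 180.6] 508 z42 [471.2 417.9  42. ] z14 [443.5 438.6  14. ]
side yellow [228. 229.] 37 z42 [469.6 309.2  42. ] z14 [490.7 346.9  14. ]
side yellow [442.7 333.6] 142 z42 [ 609.6 -313.2   42. ] z14 [ 635
[... 166 characters left out ...]
2.4  14. ]
side pink [191.  247.3] 38 z42 [351.5 294.6  42. ] z14 [368.8 331.8  14. ]
side pink [224.5 254.6] 34 z42 [400.7 215.7  42. ] z14 [419.7 250.3  14. ]
side pink [393.9 359. ] 32 z42 [ 475.9 -300.2   42. ] z14 [ 497.3 -282.6   14. ]
side teal [200.5 218.2] 329 z42 [439.7 400.5  42. ] z14 [459.9 441.2  14. ]
sug [array([ 480.1, -147.5,    8. ]), array([469.1, -56.9,   8. ])] [array([472.7, -62.3,   8. ]), array([ 478.9, -152.1,    8. ])]
can [629.1 -54.3 108. ] [617.3 -68.4 108. ] [617.9 -51.4 108. ]
lid [590.7 152.7  30. ] [574.1 137.5  30. ] [580.7 150.9  30. ]
handle [552.5 165.6  60. ] [610.  137.2  60. ]
glass [757.5 161.6  10. ] box [808.3 -85.5  69. ]
sug w [473.8 -58.8  12. ]
```

Call:
{"api": "carry_out", "payload": {
  "plan": [
    {"tx": 5,"ty": -40,"tz": 10},
    {"tx": 5,"ty": -40,"tz": 10},
    {"tx": 5,"ty": -40,"tz": 10},
    {"tx": 5,"ty": -40,"tz": 10},
    {"ty": -30},
    {"ty": 0},
    {"ty": 0}
  ]
}}

```text
invalid input at $.plan[0]: expected keys tx, ty, tz, rx, ry, rz
```

Run:
```python
from h import *
print(bot.get_obs()['tool_pos'],bot.get_obs()['time'])
im,m=cap('wrist','w1.png'); np.save('w1.npy',m,allow_pickle=True)
```

```text
[5.24710539e+02 8.42225381e-02 2.26227492e+02] 0.15
```

View pics/w1.png

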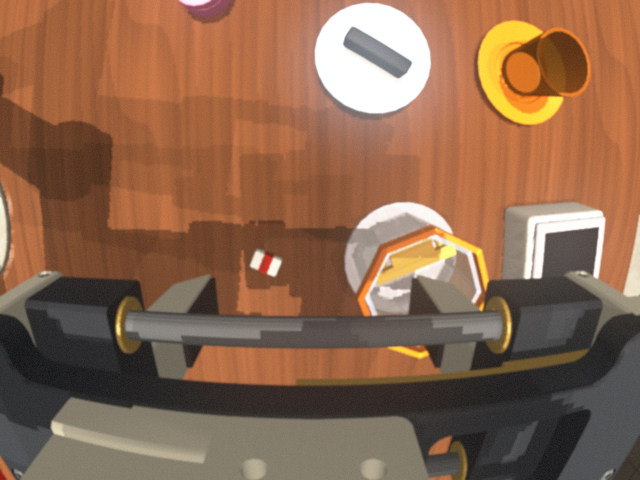

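The move was refused because all six keys are required, so the view is unchanged. I'll resend it.

Call:
{"api": "carry_out", "payload": {
  "plan": [
    {"tx": 5,"ty": -40,"tz": 10,"rx": 0,"ry": 0,"rz": 0},
    {"tx": 5,"ty": -40,"tz": 10,"rx": 0,"ry": 0,"rz": 0},
    {"tx": 5,"ty": -40,"tz": 10,"rx": 0,"ry": 0,"rz": 0},
    {"tx": 5,"ty": -40,"tz": 10,"rx": 0,"ry": 0,"rz": 0},
    {"tx": 0,"ty": -30,"tz": 0,"rx": 0,"ry": 0,"rz": 0},
    {"tx": 0,"ty": 0,"tz": 0,"rx": 0,"ry": 0,"rz": 0},
    {"tx": 0,"ty": 0,"tz": 0,"rx": 0,"ry": 0,"rz": 0}
  ]
}}

```text
time: 0.9
tool_pos: [544.7, -190.1, 266.1]
tcp_rot: [-3.141, -0.001, 1.569]
contact_force: [0.3, -0.5, -0.6]
grip_width: 91.5
finger_force: 0.0
```

Run:
```python
from h import *
print(bot.get_obs()['tool_pos'],bot.get_obs()['time'])
im,m=cap('wrist','w2.png'); np.save('w2.npy',m,allow_pickle=True)
```

```text
[ 544.67429033 -190.14040509  266.14856373] 0.9
```

View pics/w2.png

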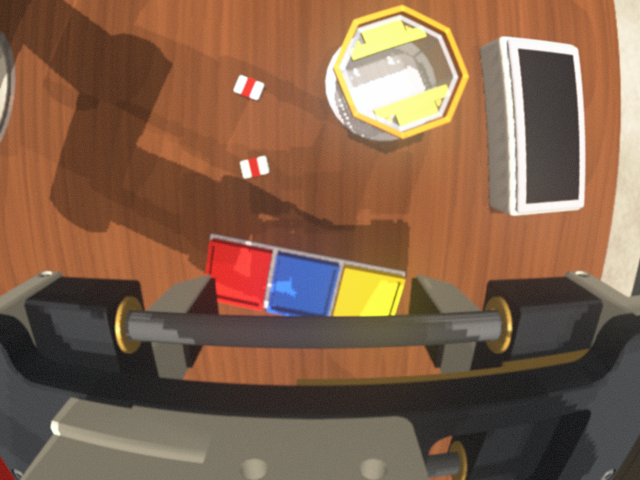

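The view shows sugars at (249,88) and (255,167). The canister collar is around (403,70), with its two yellow ledges at (390,40) and (410,105). The bays run from (240,272) to (368,292).

Run:
```python
from h import *
m=np.load('w2.npy',allow_pickle=True).item(); im=cv2.imread('pics/w2.png'); h=cv2.cvtColor(im,cv2.COLOR_BGR2HSV)
W=lambda pts,z:np.float32([onz(m,*p,z,True)[:2] for p in pts])
def comps(k,x0,y0,x1,y1,amin):
    q=np.zeros_like(k);q[y0:y1,x0:x1]=k[y0:y1,x0:x1]
    c,_=cv2.findContours(q,cv2.RETR_EXTERNAL,cv2.CHAIN_APPROX_NONE)
    return [a[:,0,:] for a in c if cv2.contourArea(a)>amin]
# sugars: white|red
k=cv2.inRange(h,(0,0,150),(180,60,255))|cv2.inRange(h,(0,190,100),(5,255,255))|cv2.inRange(h,(175,150,100),(180,255,255))
k=cv2.morphologyEx(k,cv2.MORPH_CLOSE,np.ones((3,3)))
for c in comps(k,225,60,290,190,60): print('sugar',cv2.minAreaRect(W(c,11)))
# collar and ledges
k=cv2.inRange(h,(12,130,120),(26,255,255))
for c in comps(k,320,0,475,145,300):
    w=W(c,108); print('collar?',cv2.minEnclosingCircle(w),cv2.minAreaRect(w))
k=cv2.inRange(h,(26,100,150),(34,255,255))
for c in comps(k,320,0,475,145,150):
    w=W(c,98); print('ledge?',cv2.minAreaRect(w),w.mean(0))
for n,lo,hi in(('blue',(105,150,60),(122,255,255)),('red',(0,190,60),(5,255,255)),('yel',(24,150,60),(34,255,255))):
    for c in comps(cv2.inRange(h,lo,hi),200,225,420,318,800): w=W(c,20); print(n,w.min(0),w.max(0),w[w[:,1].argmax()])
# strip top edge
print('strip',W([(212,236),(405,273)],6), 'ledge edges',W([(354,57),(424,38)],98),W([(374,109),(449,87)],98))
```

```text
sugar ((478.255615234375, -149.72413635253906), (31.620094299316406, 21.03623390197754), 10.988648414611816)
sugar ((472.853271484375, -59.52910614013672), (21.440292358398438, 32.01213836669922), 66.86636352539062)
collar? ((626.4024658203125, -52.226661682128906), 90.01715850830078) ((620.8438110351562, -54.39314270019531), (140.09716796875, 135.96900939941406), 3.5395455360412598)
ledge? ((639.6748657226562, -86.38729858398438), (61.76730728149414, 20.54961585998535), 24.619556427001953) [633.542   -86.41827]
ledge? ((608.2001342773438, -24.816253662109375), (73.0851058959961, 21.6790714263916), 21.970779418945312) [603.51715 -29.87052]
ledge? ((587.509765625, -33.95419692993164), (106.41127014160156, 34.15058135986328), 62.670387268066406) [583.79565  -33.238358]
blue [ 489.2 -324.2] [ 570.6 -251.3] [ 504.9 -251.3]
red [ 414.6 -317.1] [ 493.4 -232.2] [ 428.  -232.2]
yel [ 569.4 -329.6] [ 652.7 -267.2] [ 581.1 -267.2]
strip [[ 423.1 -231.2]
 [ 657.  -278.3]] ledge edges [[579.7 -45.3]
 [643.5 -22.8]] [[597.3 -91.8]
 [666.8 -67.1]]
```

Call:
{"api": "carry_out", "payload": {
  "plan": [
    {"tx": -6,"ty": 3.5,"tz": -17,"rx": 0,"ry": 0,"rz": 0.147},
    {"tx": -6,"ty": 3.5,"tz": -17,"rx": 0,"ry": 0,"rz": 0.147},
    {"tx": -6,"ty": 3.5,"tz": -17,"rx": 0,"ry": 0,"rz": 0.147},
    {"tx": -6,"ty": 3.5,"tz": -17,"rx": 0,"ry": 0,"rz": 0.147},
    {"tx": -6,"ty": 3.5,"tz": -17,"rx": 0,"ry": 0,"rz": 0.147},
    {"tx": -6,"ty": 3.5,"tz": -17,"rx": 0,"ry": 0,"rz": 0.147},
    {"tx": -6,"ty": 3.5,"tz": -17,"rx": 0,"ry": 0,"rz": 0.147},
    {"tx": -6,"ty": 3.5,"tz": -17,"rx": 0,"ry": 0,"rz": 0.147},
    {"tx": -6,"ty": 3.5,"tz": -17,"rx": 0,"ry": 0,"rz": 0.147},
    {"tx": -6,"ty": 3.5,"tz": -17,"rx": 0,"ry": 0,"rz": 0.147},
    {"tx": -6.7,"ty": 5,"tz": -17,"rx": 0,"ry": 0,"rz": 0.147},
    {"tx": 0,"ty": 0,"tz": 0,"rx": 0,"ry": 0,"rz": 0.147}
  ]
}}

```text
time: 2.15
tool_pos: [476.1, -147.1, 77.8]
tcp_rot: [3.138, -0.004, -2.94]
contact_force: [0.2, 0.4, 0.0]
grip_width: 91.5
finger_force: 0.0
```

Call:
{"api": "carry_out", "payload": {
  "plan": [
    {"tx": 0,"ty": 0,"tz": -25,"rx": 0,"ry": 0,"rz": 0},
    {"tx": 0,"ty": 0,"tz": -25,"rx": 0,"ry": 0,"rz": 0},
    {"tx": 0,"ty": 0,"tz": -16,"rx": 0,"ry": 0,"rz": 0},
    {"tx": 0,"ty": 0,"tz": -8,"rx": 0,"ry": 0,"rz": 0},
    {"tx": 0,"ty": 0,"tz": 0,"rx": 0,"ry": 0,"rz": 0},
    {"tx": 0,"ty": 0,"tz": 0,"rx": 0,"ry": 0,"rz": 0}
  ]
}}

```text
time: 2.75
tool_pos: [478.8, -149.6, 6.4]
tcp_rot: [-3.141, 0.001, -2.948]
contact_force: [0.1, -1.6, -0.1]
grip_width: 92.1
finger_force: 0.0
```

Call:
{"api": "carry_out", "payload": {
  "plan": [
    {"tx": 0,"ty": 0,"tz": -3,"rx": 0,"ry": 0,"rz": 0},
    {"tx": 0,"ty": 0,"tz": 0,"rx": 0,"ry": 0,"rz": 0},
    {"tx": 0,"ty": 0,"tz": 0,"rx": 0,"ry": 0,"rz": 0},
    {"tx": 0,"ty": 0,"tz": 0,"rx": 0,"ry": 0,"rz": 0},
    {"tx": 0,"ty": 0,"tz": 0,"rx": 0,"ry": 0,"rz": 0},
    {"tx": 0,"ty": 0,"tz": 0,"rx": 0,"ry": 0,"rz": 0},
    {"tx": 0,"ty": 0,"tz": 0,"rx": 0,"ry": 0,"rz": 0},
    {"tx": 0,"ty": 0,"tz": 0,"rx": 0,"ry": 0,"rz": 0}
  ],
  "gripper": 1
}}

```text
time: 3.55
tool_pos: [478.3, -150.0, 2.7]
tcp_rot: [3.141, 0.0, -2.948]
contact_force: [-0.0, -1.0, -0.7]
grip_width: 32.5
finger_force: 0.0
```

Call:
{"api": "carry_out", "payload": {
  "plan": [
    {"tx": 0,"ty": 0,"tz": 0,"rx": 0,"ry": 0,"rz": 0},
    {"tx": 0,"ty": 0,"tz": 0,"rx": 0,"ry": 0,"rz": 0},
    {"tx": 0,"ty": 0,"tz": 0,"rx": 0,"ry": 0,"rz": 0},
    {"tx": 0,"ty": 0,"tz": 20,"rx": 0,"ry": 0,"rz": 0},
    {"tx": 0,"ty": 0,"tz": 45,"rx": 0,"ry": 0,"rz": 0},
    {"tx": 0,"ty": 0,"tz": 45,"rx": 0,"ry": 0,"rz": 0},
    {"tx": 0,"ty": 0,"tz": 32,"rx": 0,"ry": 0,"rz": 0},
    {"tx": 36,"ty": 23,"tz": 0,"rx": 0,"ry": 0,"rz": 0},
    {"tx": 36,"ty": 23,"tz": 0,"rx": 0,"ry": 0,"rz": 0},
    {"tx": 36,"ty": 23,"tz": 0,"rx": 0,"ry": 0,"rz": 0},
    {"tx": 36,"ty": 24,"tz": 0,"rx": 0,"ry": 0,"rz": 0},
    {"tx": 0,"ty": 0,"tz": 0,"rx": 0,"ry": 0,"rz": 0}
  ]
}}

```text
time: 4.75
tool_pos: [625.5, -53.8, 144.0]
tcp_rot: [3.141, 0.002, -2.945]
contact_force: [0.7, -0.2, -0.5]
grip_width: 19.8
finger_force: 30.0
```

Call:
{"api": "carry_out", "payload": {
  "plan": [
    {"tx": 0,"ty": 0,"tz": -15,"rx": 0,"ry": 0,"rz": 0},
    {"tx": 0,"ty": 0,"tz": -15,"rx": 0,"ry": 0,"rz": 0},
    {"tx": 0,"ty": 0,"tz": 0,"rx": 0,"ry": 0,"rz": 0},
    {"tx": 0,"ty": 0,"tz": 0,"rx": 0,"ry": 0,"rz": 0}
  ]
}}

```text
time: 5.15
tool_pos: [622.0, -57.2, 114.8]
tcp_rot: [3.141, -0.001, -2.949]
contact_force: [0.2, -0.2, -0.1]
grip_width: 19.9
finger_force: 30.0
```

Call:
{"api": "carry_out", "payload": {
  "plan": [
    {"tx": 0,"ty": 0,"tz": 0,"rx": 0,"ry": 0,"rz": 0},
    {"tx": 0,"ty": 0,"tz": 0,"rx": 0,"ry": 0,"rz": 0},
    {"tx": 0,"ty": 0,"tz": 0,"rx": 0,"ry": 0,"rz": 0},
    {"tx": 0,"ty": 0,"tz": 0,"rx": 0,"ry": 0,"rz": 0},
    {"tx": 0,"ty": 0,"tz": 30,"rx": 0,"ry": 0,"rz": 0},
    {"tx": -37,"ty": 0,"tz": 0,"rx": 0,"ry": 0,"rz": -0.148},
    {"tx": -37,"ty": -1,"tz": 0,"rx": 0,"ry": 0,"rz": -0.148},
    {"tx": -37,"ty": -1,"tz": 0,"rx": 0,"ry": 0,"rz": -0.148},
    {"tx": -38,"ty": 0,"tz": 0,"rx": 0,"ry": 0,"rz": -0.148},
    {"tx": 0,"ty": 0,"tz": 0,"rx": 0,"ry": 0,"rz": 0}
  ],
  "gripper": 0.3
}}

```text
time: 6.15
tool_pos: [468.5, -58.2, 144.5]
tcp_rot: [-3.141, -0.005, 2.739]
contact_force: [1.3, -0.1, 0.1]
grip_width: 64.0
finger_force: 0.0
```

Run:
```python
from h import *
im,m=cap('wrist'); np.save('w3.npy',m,allow_pickle=True)
im2,m2=cap('scene')
a=np.hstack([im,cv2.resize(im2[150:390,100:500],(640,384))[:, :]]) if 0 else None
s=cv2.resize(im2[130:350,110:480],None,fx=1,fy=1)
c=np.vstack([cv2.resize(im,(480,360)),cv2.resize(s,(480,240))[:240]])
cv2.imwrite('pics/w3.png',c[:,:,::-1]); cv2.imwrite('w3full.png',im[:,:,::-1])
```

```text
(no output)
```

View pics/w3.png

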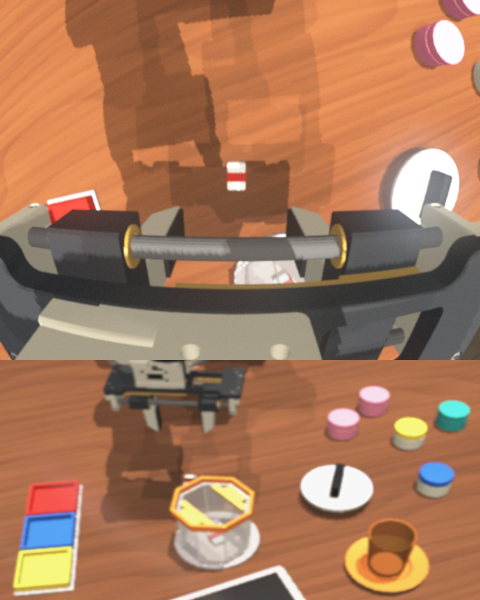

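The wrist view has sugar B centred between the fingers at (236,177). In the scene view a red band shows inside the jar, so sugar A went in.

Call:
{"api": "carry_out", "payload": {
  "plan": [
    {"tx": 0,"ty": 0,"tz": -40,"rx": 0,"ry": 0,"rz": 0},
    {"tx": 0,"ty": 0,"tz": -40,"rx": 0,"ry": 0,"rz": 0},
    {"tx": 0,"ty": 0,"tz": -40,"rx": 0,"ry": 0,"rz": 0},
    {"tx": 0,"ty": 0,"tz": -15,"rx": 0,"ry": 0,"rz": 0},
    {"tx": 0,"ty": 0,"tz": -7,"rx": 0,"ry": 0,"rz": 0},
    {"tx": 0,"ty": 0,"tz": 0,"rx": 0,"ry": 0,"rz": 0},
    {"tx": 0,"ty": 0,"tz": 0,"rx": 0,"ry": 0,"rz": 0}
  ]
}}

```text
time: 6.95
tool_pos: [474.6, -59.2, 3.5]
tcp_rot: [3.141, 0.002, 2.743]
contact_force: [-0.6, 0.5, 0.3]
grip_width: 64.0
finger_force: 0.0
```

Call:
{"api": "carry_out", "payload": {
  "plan": [
    {"tx": 0,"ty": 0,"tz": 0,"rx": 0,"ry": 0,"rz": 0},
    {"tx": 0,"ty": 0,"tz": 0,"rx": 0,"ry": 0,"rz": 0},
    {"tx": 0,"ty": 0,"tz": 0,"rx": 0,"ry": 0,"rz": 0},
    {"tx": 0,"ty": 0,"tz": 0,"rx": 0,"ry": 0,"rz": 0},
    {"tx": 0,"ty": 0,"tz": 0,"rx": 0,"ry": 0,"rz": 0},
    {"tx": 0,"ty": 0,"tz": 0,"rx": 0,"ry": 0,"rz": 0},
    {"tx": 0,"ty": 0,"tz": 0,"rx": 0,"ry": 0,"rz": 0},
    {"tx": 0,"ty": 0,"tz": 0,"rx": 0,"ry": 0,"rz": 0},
    {"tx": 0,"ty": 0,"tz": 20,"rx": 0,"ry": 0,"rz": 0},
    {"tx": 0,"ty": 0,"tz": 40,"rx": 0,"ry": 0,"rz": 0},
    {"tx": 0,"ty": 0,"tz": 40,"rx": 0,"ry": 0,"rz": 0},
    {"tx": 0,"ty": 0,"tz": 42,"rx": 0,"ry": 0,"rz": 0}
  ],
  "gripper": 1
}}

```text
time: 8.15
tool_pos: [472.8, -58.8, 145.9]
tcp_rot: [-3.142, -0.001, 2.743]
contact_force: [0.4, 0.0, -0.2]
grip_width: 19.5
finger_force: 30.0
```

Call:
{"api": "carry_out", "payload": {
  "plan": [
    {"tx": 37,"ty": 0,"tz": 0,"rx": 0,"ry": 0,"rz": 0},
    {"tx": 37,"ty": 1,"tz": 0,"rx": 0,"ry": 0,"rz": 0},
    {"tx": 37,"ty": 1,"tz": 0,"rx": 0,"ry": 0,"rz": 0},
    {"tx": 38,"ty": 0,"tz": 0,"rx": 0,"ry": 0,"rz": 0},
    {"tx": 0,"ty": 0,"tz": -15,"rx": 0,"ry": 0,"rz": 0},
    {"tx": 0,"ty": 0,"tz": -15,"rx": 0,"ry": 0,"rz": 0},
    {"tx": 0,"ty": 0,"tz": 0,"rx": 0,"ry": 0,"rz": 0},
    {"tx": 0,"ty": 0,"tz": 0,"rx": 0,"ry": 0,"rz": 0}
  ]
}}

```text
time: 8.95
tool_pos: [622.1, -57.0, 114.6]
tcp_rot: [-3.141, -0.001, 2.743]
contact_force: [-0.0, -0.3, -0.0]
grip_width: 19.4
finger_force: 30.0
```

Call:
{"api": "carry_out", "payload": {
  "plan": [
    {"tx": 0,"ty": 0,"tz": 0,"rx": 0,"ry": 0,"rz": 0},
    {"tx": 0,"ty": 0,"tz": 0,"rx": 0,"ry": 0,"rz": 0},
    {"tx": 0,"ty": 0,"tz": 0,"rx": 0,"ry": 0,"rz": 0},
    {"tx": 0,"ty": 0,"tz": 0,"rx": 0,"ry": 0,"rz": 0},
    {"tx": 0,"ty": 0,"tz": 50,"rx": 0,"ry": 0,"rz": 0},
    {"tx": 0,"ty": 0,"tz": 50,"rx": 0,"ry": 0,"rz": 0},
    {"tx": -8,"ty": 41,"tz": 0,"rx": 0,"ry": 0,"rz": 0},
    {"tx": -8,"ty": 41,"tz": 0,"rx": 0,"ry": 0,"rz": 0},
    {"tx": -8,"ty": 41,"tz": 0,"rx": 0,"ry": 0,"rz": 0},
    {"tx": -8,"ty": 41,"tz": 0,"rx": 0,"ry": 0,"rz": 0},
    {"tx": -8,"ty": 41,"tz": 0,"rx": 0,"ry": 0,"rz": 0},
    {"tx": 0,"ty": 0,"tz": 0,"rx": 0,"ry": 0,"rz": 0}
  ],
  "gripper": 0.3
}}

```text
time: 10.15
tool_pos: [580.9, 152.8, 215.1]
tcp_rot: [3.14, -0.001, 2.748]
contact_force: [-0.2, -1.7, -0.5]
grip_width: 64.1
finger_force: 0.0
```

Run:
```python
from h import *
print(bot.get_obs()['joint_positions'].round(2))
im,m=cap('wrist'); np.save('w4.npy',m,allow_pickle=True)
cv2.imwrite('pics/w4.png',im[:,:,::-1])
im2,m2=cap('scene'); cv2.imwrite('s4.png',im2[:,:,::-1])
im2,m2=cap('side'); cv2.imwrite('d4.png',im2[:,:,::-1])
```

```text
[ 0.13  0.49  1.32  0.    1.33 -1.05]
```

View pics/w4.png

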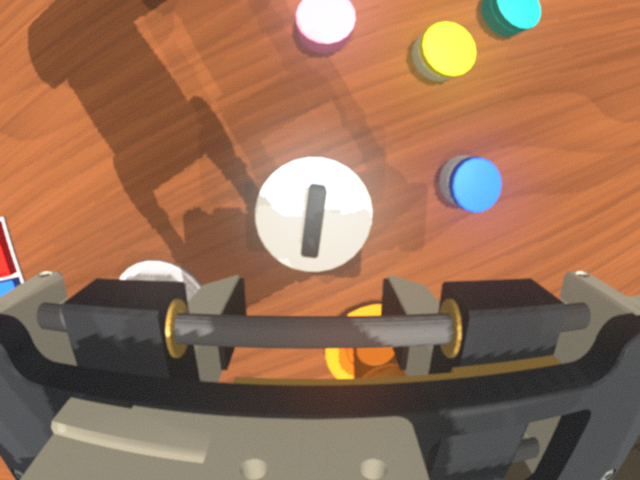

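The lid disc is centred at (314,213) and its handle runs from (317,187) to (311,256). The yellow pot is at (448,48) and the blue pot at (476,184).

Run:
```python
from h import *
m=np.load('w4.npy',allow_pickle=True).item(); im=cv2.imread('pics/w4.png'); h=cv2.cvtColor(im,cv2.COLOR_BGR2HSV)
W=lambda pts,z:np.float32([onz(m,*p,z,True)[:2] for p in pts])
def big(k,x0,y0,x1,y1):
    q=np.zeros_like(k);q[y0:y1,x0:x1]=k[y0:y1,x0:x1]
    c,_=cv2.findContours(q,cv2.RETR_EXTERNAL,cv2.CHAIN_APPROX_NONE)
    return max(c,key=cv2.contourArea)[:,0,:]
hd=W(big(cv2.inRange(h,(0,0,0),(180,255,90)),285,170,345,265),60); print('handle',cv2.minAreaRect(hd))
print('handle top ends',W([(317,187),(311,256)],60))
w=W(big(cv2.inRange(h,(0,0,120),(180,70,255)),250,150,380,275),30);print('disc',cv2.minEnclosingCircle(w))
for n,lo,hi,b in(('yel',(24,130,80),(34,255,255),(405,10,490,90)),('blue',(100,130,60),(122,255,255),(430,140,520,220))):
    w=W(big(cv2.inRange(h,lo,hi),*b),42); print(n,cv2.minEnclosingCircle(w),cv2.minAreaRect(w))
```

```text
Traceback (most recent call last):
ValueError: max() iterable argument is empty
```

Run:
```python
from h import *
m=np.load('w4.npy',allow_pickle=True).item(); im=cv2.imread('pics/w4.png'); h=cv2.cvtColor(im,cv2.COLOR_BGR2HSV)
print(h[220,314],h[180,280],h[230,290])
W=lambda pts,z:np.float32([onz(m,*p,z,True)[:2] for p in pts])
def big(k,x0,y0,x1,y1):
    q=np.zeros_like(k);q[y0:y1,x0:x1]=k[y0:y1,x0:x1]
    c,_=cv2.findContours(q,cv2.RETR_EXTERNAL,cv2.CHAIN_APPROX_NONE)
    return max(c,key=cv2.contourArea)[:,0,:]
hd=W(big(cv2.inRange(h,(0,0,0),(180,255,140)),285,170,345,265),60); print('handle',cv2.minAreaRect(hd))
print('handle top ends',W([(317,187),(311,256)],60))
w=W(big(cv2.inRange(h,(0,0,120),(180,70,255)),250,150,380,275),30);print('disc',cv2.minEnclosingCircle(w))
for n,lo,hi,b in(('yel',(24,130,80),(34,255,255),(405,10,490,90)),('blue',(100,130,60),(122,255,255),(430,140,520,220))):
    w=W(big(cv2.inRange(h,lo,hi),*b),42); print(n,cv2.minEnclosingCircle(w),cv2.minAreaRect(w))
```

```text
[ 25  12 126] [  0   0 255] [ 18  21 247]
handle ((585.476318359375, 149.5669708251953), (13.988597869873047, 50.99764633178711), 61.0202522277832)
handle top ends [[553.6 167.3]
 [608.4 139. ]]
disc ((577.4495849609375, 148.08509826660156), 61.818817138671875)
yel ((478.9369201660156, 329.4678649902344), 29.134191513061523) ((479.0901184082031, 329.5982360839844), (53.96269989013672, 57.375343322753906), 25.240652084350586)
blue ((608.9940185546875, 309.8505554199219), 27.11874771118164) ((609.2850952148438, 309.8563232421875), (53.4987678527832, 51.58762741088867), 71.14688110351562)
```

Call:
{"api": "carry_out", "payload": {
  "plan": [
    {"tx": -1,"ty": 3,"tz": -20,"rx": 0,"ry": 0,"rz": -0.094},
    {"tx": 0,"ty": 0,"tz": -40,"rx": 0,"ry": 0,"rz": 0},
    {"tx": 0,"ty": 0,"tz": -40,"rx": 0,"ry": 0,"rz": 0},
    {"tx": 0,"ty": 0,"tz": -40,"rx": 0,"ry": 0,"rz": 0},
    {"tx": 0,"ty": 0,"tz": -25,"rx": 0,"ry": 0,"rz": 0},
    {"tx": 0,"ty": 0,"tz": -10,"rx": 0,"ry": 0,"rz": 0},
    {"tx": 0,"ty": 0,"tz": -4,"rx": 0,"ry": 0,"rz": 0},
    {"tx": 0,"ty": 0,"tz": 0,"rx": 0,"ry": 0,"rz": 0},
    {"tx": 0,"ty": 0,"tz": 0,"rx": 0,"ry": 0,"rz": 0}
  ]
}}

```text
time: 11.2
tool_pos: [582.5, 150.9, 37.4]
tcp_rot: [3.14, 0.002, 2.648]
contact_force: [-0.2, 0.5, 0.9]
grip_width: 64.6
finger_force: 0.0
```

Call:
{"api": "carry_out", "payload": {
  "plan": [
    {"tx": 0,"ty": 0,"tz": 0,"rx": 0,"ry": 0,"rz": 0},
    {"tx": 0,"ty": 0,"tz": 0,"rx": 0,"ry": 0,"rz": 0},
    {"tx": 0,"ty": 0,"tz": 0,"rx": 0,"ry": 0,"rz": 0},
    {"tx": 0,"ty": 0,"tz": 0,"rx": 0,"ry": 0,"rz": 0},
    {"tx": 0,"ty": 0,"tz": 0,"rx": 0,"ry": 0,"rz": 0},
    {"tx": 0,"ty": 0,"tz": 0,"rx": 0,"ry": 0,"rz": 0},
    {"tx": 0,"ty": 0,"tz": 0,"rx": 0,"ry": 0,"rz": 0},
    {"tx": 0,"ty": 0,"tz": 0,"rx": 0,"ry": 0,"rz": 0}
  ],
  "gripper": 1
}}

```text
time: 12.0
tool_pos: [581.3, 151.1, 35.6]
tcp_rot: [3.142, -0.0, 2.649]
contact_force: [0.5, -0.6, -0.7]
grip_width: 15.9
finger_force: 30.0
```

Call:
{"api": "carry_out", "payload": {
  "plan": [
    {"tx": 0,"ty": 0,"tz": 25,"rx": 0,"ry": 0,"rz": 0},
    {"tx": 0,"ty": 0,"tz": 50,"rx": 0,"ry": 0,"rz": 0},
    {"tx": 0,"ty": 0,"tz": 50,"rx": 0,"ry": 0,"rz": 0},
    {"tx": 7,"ty": -35,"tz": 0,"rx": 0,"ry": 0,"rz": 0.139},
    {"tx": 7,"ty": -35,"tz": 0,"rx": 0,"ry": 0,"rz": 0.139},
    {"tx": 7,"ty": -35,"tz": 0,"rx": 0,"ry": 0,"rz": 0.139},
    {"tx": 7,"ty": -35,"tz": 0,"rx": 0,"ry": 0,"rz": 0.138},
    {"tx": 7,"ty": -34,"tz": 0,"rx": 0,"ry": 0,"rz": 0.138},
    {"tx": 6,"ty": -34,"tz": 0,"rx": 0,"ry": 0,"rz": 0.138},
    {"tx": 0,"ty": 0,"tz": 0,"rx": 0,"ry": 0,"rz": 0},
    {"tx": 0,"ty": 0,"tz": 0,"rx": 0,"ry": 0,"rz": 0},
    {"tx": 0,"ty": 0,"tz": 0,"rx": 0,"ry": 0,"rz": 0}
  ]
}}

```text
time: 13.2
tool_pos: [621.9, -56.1, 160.4]
tcp_rot: [3.141, -0.001, -2.804]
contact_force: [0.3, -0.1, -2.0]
grip_width: 15.8
finger_force: 30.0
```

Run:
```python
from h import *
a,m=cap('wrist');b,_=cap('scene');c,_=cap('side')
cv2.imwrite('w5.png',a[:,:,::-1]);np.save('w5.npy',m,allow_pickle=True)
x=cv2.resize(a[200:480,100:540],(440,280)); y=cv2.resize(b[200:340,200:360],(320,280),interpolation=cv2.INTER_CUBIC);z=cv2.resize(c[160:320,290:450],(320,320),interpolation=cv2.INTER_CUBIC)
o=np.zeros((600,800,3),np.uint8);o[:280,:440]=x;o[:280,445:765]=y;o[280:600,445:765]=z;o[285:600,:420]=cv2.resize(a,(420,315))
cv2.imwrite('pics/w5.png',o[:,:,::-1])
```

```text
(no output)
```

View pics/w5.png

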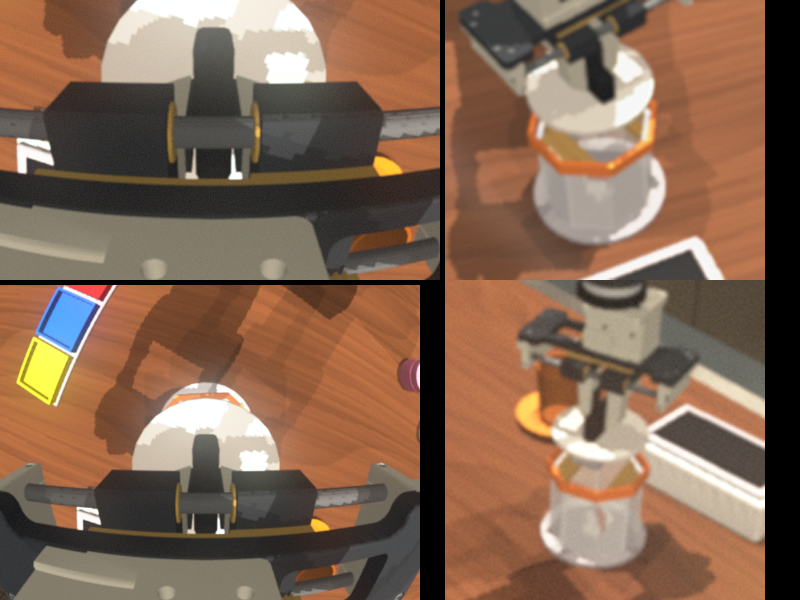

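The lid disc sits in line with the collar in both views: scene crop x 527–655 for both, side crop x 550–650 for both. I'll lower it.

Call:
{"api": "carry_out", "payload": {
  "plan": [
    {"tx": 0,"ty": 0,"tz": -15,"rx": 0,"ry": 0,"rz": 0},
    {"tx": 0,"ty": 0,"tz": -10,"rx": 0,"ry": 0,"rz": 0},
    {"tx": 0,"ty": 0,"tz": -6,"rx": 0,"ry": 0,"rz": 0},
    {"tx": 0,"ty": 0,"tz": -4,"rx": 0,"ry": 0,"rz": 0},
    {"tx": 0,"ty": 0,"tz": -4,"rx": 0,"ry": 0,"rz": 0},
    {"tx": 0,"ty": 0,"tz": 0,"rx": 0,"ry": 0,"rz": 0},
    {"tx": 0,"ty": 0,"tz": 0,"rx": 0,"ry": 0,"rz": 0}
  ]
}}

```text
time: 14.05
tool_pos: [622.5, -57.0, 122.0]
tcp_rot: [-3.141, 0.0, -2.803]
contact_force: [0.5, 0.9, -2.2]
grip_width: 15.9
finger_force: 30.0
```

Call:
{"api": "carry_out", "payload": {
  "plan": [
    {"tx": 0,"ty": 0,"tz": -3,"rx": 0,"ry": 0,"rz": 0},
    {"tx": 0,"ty": 0,"tz": -3,"rx": 0,"ry": 0,"rz": 0},
    {"tx": 0,"ty": 0,"tz": -2,"rx": 0,"ry": 0,"rz": 0},
    {"tx": 0,"ty": 0,"tz": 0,"rx": 0,"ry": 0,"rz": 0},
    {"tx": 0,"ty": 0,"tz": 0,"rx": 0,"ry": 0,"rz": 0},
    {"tx": 0,"ty": 0,"tz": 0,"rx": 0,"ry": 0,"rz": 0}
  ]
}}

```text
time: 14.65
tool_pos: [622.7, -57.1, 114.2]
tcp_rot: [-3.141, 0.001, -2.803]
contact_force: [2.0, -0.5, 3.8]
grip_width: 15.9
finger_force: 30.0
```

Call:
{"api": "carry_out", "payload": {
  "plan": [
    {"tx": 0,"ty": 0,"tz": -1,"rx": 0,"ry": 0,"rz": 0},
    {"tx": 0,"ty": 0,"tz": -1,"rx": 0,"ry": 0,"rz": 0},
    {"tx": 0,"ty": 0,"tz": 0,"rx": 0,"ry": 0,"rz": 0},
    {"tx": 0,"ty": 0,"tz": 0,"rx": 0,"ry": 0,"rz": 0}
  ]
}}

```text
time: 15.05
tool_pos: [622.8, -57.1, 112.1]
tcp_rot: [-3.141, 0.001, -2.803]
contact_force: [1.0, -0.3, 5.2]
grip_width: 15.8
finger_force: 30.0
```

Call:
{"api": "carry_out", "payload": {
  "plan": [
    {"tx": 0,"ty": 0,"tz": 0,"rx": 0,"ry": 0,"rz": -0.1},
    {"tx": 0,"ty": 0,"tz": 0,"rx": 0,"ry": 0,"rz": -0.1},
    {"tx": 0,"ty": 0,"tz": 0,"rx": 0,"ry": 0,"rz": -0.1},
    {"tx": 0,"ty": 0,"tz": 0,"rx": 0,"ry": 0,"rz": -0.1},
    {"tx": 0,"ty": 0,"tz": 0,"rx": 0,"ry": 0,"rz": -0.1},
    {"tx": 0,"ty": 0,"tz": 0,"rx": 0,"ry": 0,"rz": -0.1},
    {"tx": 0,"ty": 0,"tz": 0,"rx": 0,"ry": 0,"rz": 0}
  ]
}}

```text
time: 15.75
tool_pos: [622.3, -57.0, 111.9]
tcp_rot: [3.142, 0.0, 2.877]
contact_force: [-0.3, 0.4, 6.6]
grip_width: 15.7
finger_force: 30.0
```

Run:
```python
from h import *
o=bot.get_obs();print(o['contact_force'],o['moment'],o['tool_pos'],o['tcp_rot'],o['joint_positions'])
```

```text
[-0.27197741  0.41877337  6.6020229 ] [ 0.1135376  0.1414798 -0.1354654] [622.2921664  -56.98770928 111.93025865] [3.14153785e+00 8.06946489e-05 2.87706074e+00] [-2.13915326e-01  6.25234640e-01  1.38423728e+00  5.59478823e-05
  1.13203737e+00 -1.52020351e+00]
```

Turning freely at low torque, so I'll finish the quarter turn.

Call:
{"api": "carry_out", "payload": {
  "plan": [
    {"tx": 0,"ty": 0,"tz": 0,"rx": 0,"ry": 0,"rz": -0.1},
    {"tx": 0,"ty": 0,"tz": 0,"rx": 0,"ry": 0,"rz": -0.1},
    {"tx": 0,"ty": 0,"tz": 0,"rx": 0,"ry": 0,"rz": -0.1},
    {"tx": 0,"ty": 0,"tz": 0,"rx": 0,"ry": 0,"rz": -0.1},
    {"tx": 0,"ty": 0,"tz": 0,"rx": 0,"ry": 0,"rz": -0.1},
    {"tx": 0,"ty": 0,"tz": 0,"rx": 0,"ry": 0,"rz": -0.1},
    {"tx": 0,"ty": 0,"tz": 0,"rx": 0,"ry": 0,"rz": -0.1},
    {"tx": 0,"ty": 0,"tz": 0,"rx": 0,"ry": 0,"rz": -0.1},
    {"tx": 0,"ty": 0,"tz": 0,"rx": 0,"ry": 0,"rz": -0.1},
    {"tx": 0,"ty": 0,"tz": 0,"rx": 0,"ry": 0,"rz": -0.071},
    {"tx": 0,"ty": 0,"tz": 0,"rx": 0,"ry": 0,"rz": 0},
    {"tx": 0,"ty": 0,"tz": 0,"rx": 0,"ry": 0,"rz": 0}
  ]
}}

```text
time: 16.95
tool_pos: [622.3, -56.9, 111.9]
tcp_rot: [3.141, -0.0, 1.908]
contact_force: [-0.5, -0.1, 5.5]
grip_width: 16.0
finger_force: 30.0
```

Run:
```python
from h import *
o=bot.get_obs();print(o['contact_force'],o['moment'])
```

```text
[-0.52644539 -0.13240793  5.47726888] [ 0.18053598  0.08874896 -0.11485978]
```

Call:
{"api": "carry_out", "payload": {
  "plan": [
    {"tx": 0,"ty": 0,"tz": 2,"rx": 0,"ry": 0,"rz": 0},
    {"tx": 0,"ty": 0,"tz": 2,"rx": 0,"ry": 0,"rz": 0},
    {"tx": 0,"ty": 0,"tz": 2,"rx": 0,"ry": 0,"rz": 0},
    {"tx": 0,"ty": 0,"tz": 1,"rx": 0,"ry": 0,"rz": 0},
    {"tx": 0,"ty": 0,"tz": 0,"rx": 0,"ry": 0,"rz": 0},
    {"tx": 0,"ty": 0,"tz": 0,"rx": 0,"ry": 0,"rz": 0}
  ]
}}

```text
time: 17.55
tool_pos: [622.2, -56.9, 117.5]
tcp_rot: [-3.141, -0.001, 1.909]
contact_force: [4.3, -1.1, -7.8]
grip_width: 15.8
finger_force: 30.0
```

Call:
{"api": "carry_out", "payload": {
  "plan": [
    {"tx": 0,"ty": 0,"tz": -1,"rx": 0,"ry": 0,"rz": 0},
    {"tx": 0,"ty": 0,"tz": 0,"rx": 0,"ry": 0,"rz": 0},
    {"tx": 0,"ty": 0,"tz": 0,"rx": 0,"ry": 0,"rz": 0},
    {"tx": 0,"ty": 0,"tz": 0,"rx": 0,"ry": 0,"rz": 0},
    {"tx": 0,"ty": 0,"tz": 0,"rx": 0,"ry": 0,"rz": 0},
    {"tx": 0,"ty": 0,"tz": 20,"rx": 0,"ry": 0,"rz": 0},
    {"tx": 0,"ty": 0,"tz": 40,"rx": 0,"ry": 0,"rz": 0},
    {"tx": 0,"ty": 0,"tz": 40,"rx": 0,"ry": 0,"rz": 0},
    {"tx": -14,"ty": 40,"tz": 0,"rx": 0,"ry": 0,"rz": 0},
    {"tx": -14,"ty": 40,"tz": 0,"rx": 0,"ry": 0,"rz": 0},
    {"tx": -14,"ty": 40,"tz": 0,"rx": 0,"ry": 0,"rz": 0},
    {"tx": -14,"ty": 40,"tz": 0,"rx": 0,"ry": 0,"rz": 0}
  ],
  "gripper": 0
}}

```text
time: 18.75
tool_pos: [565.5, 104.3, 218.1]
tcp_rot: [3.141, 0.0, 1.908]
contact_force: [1.0, 0.3, -0.6]
grip_width: 91.7
finger_force: 0.0
```

Call:
{"api": "carry_out", "payload": {
  "plan": [
    {"tx": -14,"ty": 35,"tz": 0,"rx": 0,"ry": 0,"rz": 0},
    {"tx": -14,"ty": 35,"tz": 0,"rx": 0,"ry": 0,"rz": 0},
    {"tx": -14,"ty": 35,"tz": 0,"rx": 0,"ry": 0,"rz": 0},
    {"tx": -14,"ty": 35,"tz": 0,"rx": 0,"ry": 0,"rz": 0},
    {"tx": -15,"ty": 43,"tz": 0,"rx": 0,"ry": 0,"rz": 0},
    {"tx": -16,"ty": 43,"tz": 0,"rx": 0,"ry": 0,"rz": 0},
    {"tx": 0,"ty": 0,"tz": 0,"rx": 0,"ry": 0,"rz": 0},
    {"tx": 0,"ty": 0,"tz": 0,"rx": 0,"ry": 0,"rz": 0}
  ]
}}

```text
time: 19.55
tool_pos: [478.8, 329.7, 217.7]
tcp_rot: [-3.142, 0.001, 1.911]
contact_force: [0.1, -0.2, 0.6]
grip_width: 91.5
finger_force: 0.0
```

Run:
```python
from h import *
im,m=cap('wrist','w6.png'); np.save('w6.npy',m,allow_pickle=True)
h=cv2.cvtColor(im,cv2.COLOR_RGB2HSV)
W=lambda pts,z:np.float32([onz(m,*p,z,True)[:2] for p in pts])
for n,lo,hi in(('yel',(24,130,80),(34,255,255)),('blue',(100,130,60),(122,255,255))):
    c,_=cv2.findContours(cv2.inRange(h,lo,hi),cv2.RETR_EXTERNAL,cv2.CHAIN_APPROX_NONE)
    for a in c:
        if cv2.contourArea(a)>200: w=W(a[:,0,:],42); print(n,a[:,0,:].mean(0),cv2.minEnclosingCircle(w),cv2.minAreaRect(w)[:2])
```

```text
yel [314.53293413 212.88023952] ((478.4661865234375, 332.74005126953125), 27.558189392089844) ((477.9812316894531, 332.9198303222656), (53.56183624267578, 53.534122467041016))
blue [427.79333333 270.12666667] ((608.0877685546875, 314.3624572753906), 27.188796997070312) ((605.0196533203125, 319.4151306152344), (53.163265228271484, 39.4219970703125))
```

View pics/w6.png

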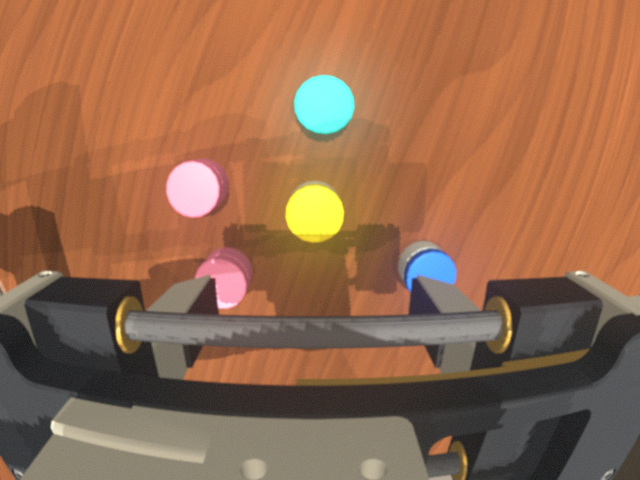

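Yellow pot top is at (315,213), centred between the fingers, and its neighbours are clear of them.

Call:
{"api": "carry_out", "payload": {
  "plan": [
    {"tx": 0,"ty": 2.5,"tz": -40,"rx": 0,"ry": 0,"rz": 0},
    {"tx": 0,"ty": 0,"tz": -40,"rx": 0,"ry": 0,"rz": 0},
    {"tx": 0,"ty": 0,"tz": -40,"rx": 0,"ry": 0,"rz": 0},
    {"tx": 0,"ty": 0,"tz": -40,"rx": 0,"ry": 0,"rz": 0},
    {"tx": 0,"ty": 0,"tz": -25,"rx": 0,"ry": 0,"rz": 0},
    {"tx": 0,"ty": 0,"tz": -15,"rx": 0,"ry": 0,"rz": 0},
    {"tx": 0,"ty": 0,"tz": 0,"rx": 0,"ry": 0,"rz": 0},
    {"tx": 0,"ty": 0,"tz": 0,"rx": 0,"ry": 0,"rz": 0}
  ]
}}

```text
time: 20.4
tool_pos: [480.2, 330.5, 18.2]
tcp_rot: [3.141, 0.0, 1.907]
contact_force: [0.4, -0.4, 0.8]
grip_width: 91.6
finger_force: 0.0
```

Call:
{"api": "carry_out", "payload": {
  "plan": [
    {"tx": 0,"ty": 0,"tz": 0,"rx": 0,"ry": 0,"rz": 0},
    {"tx": 0,"ty": 0,"tz": 0,"rx": 0,"ry": 0,"rz": 0},
    {"tx": 0,"ty": 0,"tz": 0,"rx": 0,"ry": 0,"rz": 0},
    {"tx": 0,"ty": 0,"tz": 0,"rx": 0,"ry": 0,"rz": 0},
    {"tx": 0,"ty": 0,"tz": 0,"rx": 0,"ry": 0,"rz": 0},
    {"tx": 0,"ty": 0,"tz": 0,"rx": 0,"ry": 0,"rz": 0},
    {"tx": 0,"ty": 0,"tz": 0,"rx": 0,"ry": 0,"rz": 0}
  ],
  "gripper": 1
}}

```text
time: 21.1
tool_pos: [479.3, 331.6, 17.9]
tcp_rot: [3.141, -0.0, 1.909]
contact_force: [-0.2, 0.5, 2.2]
grip_width: 53.6
finger_force: 30.0
```

Call:
{"api": "carry_out", "payload": {
  "plan": [
    {"tx": 0,"ty": 0,"tz": 30,"rx": 0,"ry": 0,"rz": 0},
    {"tx": 0,"ty": 0,"tz": 50,"rx": 0,"ry": 0,"rz": 0},
    {"tx": 0,"ty": 0,"tz": 50,"rx": 0,"ry": 0,"rz": 0},
    {"tx": 0,"ty": 0,"tz": 50,"rx": 0,"ry": 0,"rz": 0},
    {"tx": 9,"ty": -30,"tz": 10,"rx": 0,"ry": 0,"rz": 0},
    {"tx": 9,"ty": -40,"tz": 10,"rx": 0,"ry": 0,"rz": 0},
    {"tx": 9,"ty": -40,"tz": 0,"rx": 0,"ry": 0,"rz": 0},
    {"tx": 9,"ty": -40,"tz": 0,"rx": 0,"ry": 0,"rz": 0},
    {"tx": 9,"ty": -40,"tz": 0,"rx": 0,"ry": 0,"rz": 0},
    {"tx": 9,"ty": -40,"tz": 0,"rx": 0,"ry": 0,"rz": 0},
    {"tx": 9,"ty": -40,"tz": 0,"rx": 0,"ry": 0,"rz": 0},
    {"tx": 9,"ty": -40,"tz": 0,"rx": 0,"ry": 0,"rz": 0}
  ]
}}

```text
time: 22.3
tool_pos: [551.2, 19.9, 217.5]
tcp_rot: [-3.141, -0.0, 1.909]
contact_force: [0.6, 0.1, -0.9]
grip_width: 53.5
finger_force: 30.0
```

Call:
{"api": "carry_out", "payload": {
  "plan": [
    {"tx": 9,"ty": -40,"tz": 0,"rx": 0,"ry": 0,"rz": 0},
    {"tx": 9,"ty": -40,"tz": 0,"rx": 0,"ry": 0,"rz": 0},
    {"tx": 9,"ty": -40,"tz": 0,"rx": 0,"ry": 0,"rz": 0},
    {"tx": 0,"ty": -40,"tz": 0,"rx": 0,"ry": 0,"rz": 0},
    {"tx": 0,"ty": -20,"tz": 0,"rx": 0,"ry": 0,"rz": 0},
    {"tx": 0,"ty": 0,"tz": 0,"rx": 0,"ry": 0,"rz": 0},
    {"tx": 0,"ty": 0,"tz": 0,"rx": 0,"ry": 0,"rz": 0}
  ]
}}

```text
time: 23.0
tool_pos: [578.0, -158.3, 217.2]
tcp_rot: [-3.141, -0.001, 1.908]
contact_force: [0.0, 0.8, -2.1]
grip_width: 53.5
finger_force: 30.0
```

Run:
```python
from h import *
im,m=cap('wrist','w7.png'); np.save('w7.npy',m,allow_pickle=True)
b,_=cap('scene');cv2.imwrite('s7.png',b[:,:,::-1])
h=cv2.cvtColor(im,cv2.COLOR_RGB2HSV)
W=lambda pts,z:np.float32([onz(m,*p,z,True)[:2] for p in pts])
for n,lo,hi in(('yel',(24,130,60),(34,255,255)),('blue',(100,130,60),(122,255,255)),('red',(0,190,60),(5,255,255))):
    c,_=cv2.findContours(cv2.inRange(h,lo,hi),cv2.RETR_EXTERNAL,cv2.CHAIN_APPROX_NONE)
    for a in c:
        if cv2.contourArea(a)>400: w=W(a[:,0,:],22); print(n,a[:,0,:].mean(0),cv2.minAreaRect(w))
```

```text
yel [310.55131265 357.59665871] ((623.2160034179688, -327.8085632324219), (115.44760131835938, 45.611358642578125), 18.811241149902344)
yel [316.89903846 286.21703297] ((607.2387084960938, -225.6441650390625), (119.62410736083984, 74.6150894165039), 19.316389083862305)
red [169.41326531 263.29081633] ((453.7142639160156, -268.69097900390625), (68.64578247070312, 74.07882690429688), 78.16182708740234)
```

View pics/w7.png

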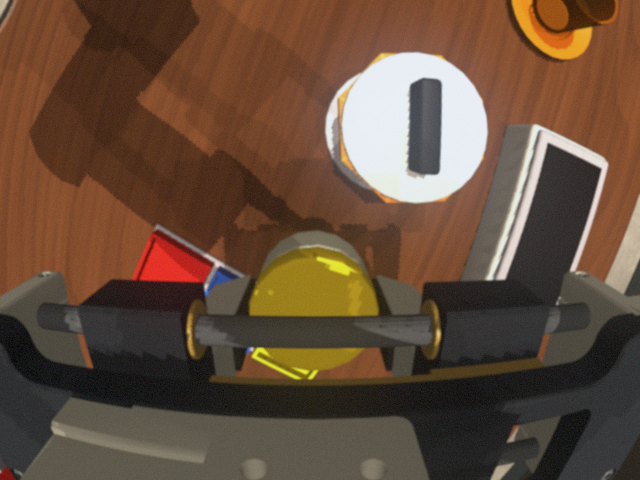

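The lid sits locked with its handle across the ledges. The held yellow pot hides most of the bays, so I'll check the bay centres from the outside cameras.

Run:
```python
from h import *
for n,f in(('scene','pics/scene0.png'),('side','pics/side0.png')):
    m=bot.camera_model(n);im=cv2.imread(f);h=cv2.cvtColor(im,cv2.COLOR_BGR2HSV)
    for c,lo,hi in(('yel',(22,110,60),(34,255,255)),('blue',(100,110,50),(122,255,255)),('red',(0,200,110),(4,255,255)),('red2',(176,190,90),(180,255,255))):
        k=cv2.morphologyEx(cv2.inRange(h,lo,hi),cv2.MORPH_CLOSE,np.ones((5,5)))
        for a in cv2.findContours(k,cv2.RETR_EXTERNAL,cv2.CHAIN_APPROX_NONE)[0]:
            p=a[:,0,:].mean(0)
            if cv2.contourArea(a)>500 and (p[0]<180 if n=='scene' else p[1]>310):
                w=np.float32([onz(m,*q,22)[:2] for q in a[:,0,:]]);print(n,c,p,cv2.minAreaRect(w))
```

```text
scene yel [143.06040268 320.74496644] ((612.521484375, -307.2729187011719), (77.69689178466797, 82.77503204345703), 78.11135864257812)
scene blue [146.99242424 286.5       ] ((532.2608032226562, -289.6748046875), (74.44409942626953, 75.06803131103516), 78.20660400390625)
side yel [440.41904762 340.85714286] ((607.8211669921875, -311.54620361328125), (86.32568359375, 81.86282348632812), 77.499755859375)
side blue [409.62376238 352.56435644] ((530.5018310546875, -294.46600341796875), (75.06623077392578, 73.68017578125), 78.24205017089844)
```

Call:
{"api": "carry_out", "payload": {
  "plan": [
    {"tx": 8,"ty": -38,"tz": 0,"rx": 0,"ry": 0,"rz": 0},
    {"tx": 8,"ty": -38,"tz": 0,"rx": 0,"ry": 0,"rz": 0},
    {"tx": 8,"ty": -38,"tz": 0,"rx": 0,"ry": 0,"rz": 0},
    {"tx": 8.5,"ty": -38,"tz": 0,"rx": 0,"ry": 0,"rz": 0},
    {"tx": 0,"ty": 0,"tz": -40,"rx": 0,"ry": 0,"rz": 0},
    {"tx": 0,"ty": 0,"tz": -40,"rx": 0,"ry": 0,"rz": 0},
    {"tx": 0,"ty": 0,"tz": -40,"rx": 0,"ry": 0,"rz": 0},
    {"tx": 0,"ty": 0,"tz": -30,"rx": 0,"ry": 0,"rz": 0},
    {"tx": 0,"ty": 0,"tz": -15,"rx": 0,"ry": 0,"rz": 0},
    {"tx": 0,"ty": 0,"tz": 0,"rx": 0,"ry": 0,"rz": 0},
    {"tx": 0,"ty": 0,"tz": 0,"rx": 0,"ry": 0,"rz": 0}
  ]
}}

```text
time: 24.2
tool_pos: [611.9, -310.4, 54.3]
tcp_rot: [3.14, 0.002, 1.91]
contact_force: [-0.2, 0.1, -0.3]
grip_width: 53.6
finger_force: 30.0
```

Call:
{"api": "carry_out", "payload": {
  "plan": [
    {"tx": 0,"ty": 0,"tz": -8,"rx": 0,"ry": 0,"rz": 0},
    {"tx": 0,"ty": 0,"tz": -8,"rx": 0,"ry": 0,"rz": 0},
    {"tx": 0,"ty": 0,"tz": -5,"rx": 0,"ry": 0,"rz": 0},
    {"tx": 0,"ty": 0,"tz": 0,"rx": 0,"ry": 0,"rz": 0},
    {"tx": 0,"ty": 0,"tz": 0,"rx": 0,"ry": 0,"rz": 0}
  ]
}}

```text
time: 24.7
tool_pos: [610.8, -310.5, 31.7]
tcp_rot: [3.142, -0.0, 1.909]
contact_force: [0.1, 0.2, -0.8]
grip_width: 53.3
finger_force: 30.0
```

Call:
{"api": "carry_out", "payload": {
  "plan": [
    {"tx": 0,"ty": 0,"tz": -3,"rx": 0,"ry": 0,"rz": 0},
    {"tx": 0,"ty": 0,"tz": 0,"rx": 0,"ry": 0,"rz": 0},
    {"tx": 0,"ty": 0,"tz": 0,"rx": 0,"ry": 0,"rz": 0}
  ]
}}

```text
time: 25.0
tool_pos: [610.8, -310.5, 28.8]
tcp_rot: [3.141, 0.0, 1.909]
contact_force: [-0.2, 0.4, -1.0]
grip_width: 53.1
finger_force: 30.0
```

Call:
{"api": "carry_out", "payload": {
  "plan": [
    {"tx": 0,"ty": 0,"tz": 0,"rx": 0,"ry": 0,"rz": 0},
    {"tx": 0,"ty": 0,"tz": 0,"rx": 0,"ry": 0,"rz": 0},
    {"tx": 0,"ty": 0,"tz": 0,"rx": 0,"ry": 0,"rz": 0},
    {"tx": 0,"ty": 0,"tz": 0,"rx": 0,"ry": 0,"rz": 0},
    {"tx": 0,"ty": 0,"tz": 30,"rx": 0,"ry": 0,"rz": 0},
    {"tx": 0,"ty": 0,"tz": 50,"rx": 0,"ry": 0,"rz": 0},
    {"tx": 0,"ty": 0,"tz": 50,"rx": 0,"ry": 0,"rz": 0},
    {"tx": 0,"ty": 0,"tz": 50,"rx": 0,"ry": 0,"rz": 0},
    {"tx": 0,"ty": 40,"tz": 10,"rx": 0,"ry": 0,"rz": 0},
    {"tx": 0,"ty": 40,"tz": 0,"rx": 0,"ry": 0,"rz": 0},
    {"tx": 0,"ty": 40,"tz": 0,"rx": 0,"ry": 0,"rz": 0},
    {"tx": 0,"ty": 40,"tz": 0,"rx": 0,"ry": 0,"rz": 0}
  ],
  "gripper": 0
}}

```text
time: 26.2
tool_pos: [610.6, -149.1, 219.1]
tcp_rot: [3.141, 0.0, 1.908]
contact_force: [0.4, -0.3, 0.6]
grip_width: 91.9
finger_force: 0.0
```

Run:
```python
from h import *
b,_=cap('scene');c,m=cap('side');cv2.imwrite('s8.png',b[:,:,::-1])
o=np.hstack([cv2.resize(b[120:380,90:490],(400,260)),cv2.resize(c[180:440,160:520],(360,260))]);cv2.imwrite('pics/s8.png',o[:,:,::-1])
for n,im in(('scene',b),('side',c)):
    m=bot.camera_model(n);h=cv2.cvtColor(im,cv2.COLOR_RGB2HSV)
    for a in cv2.findContours(cv2.inRange(h,(100,110,60),(122,255,255)),cv2.RETR_EXTERNAL,cv2.CHAIN_APPROX_NONE)[0]:
        if cv2.contourArea(a)>60: print(n,a[:,0].mean(0),cv2.minEnclosingCircle(np.float32([onz(m,*q,42)[:2] for q in a[:,0]])))
```

```text
scene [146.86259542 286.07633588] ((550.4000244140625, -286.6500244140625), 50.196346282958984)
scene [445.66666667 234.51515152] ((613.5, 310.25), 30.61187744140625)
side [410.27619048 353.32380952] ((514.02734375, -307.8213806152344), 47.542236328125)
side [271.13636364 213.20454545] ((606.687744140625, 304.14691162109375), 32.580780029296875)
```

View pics/s8.png

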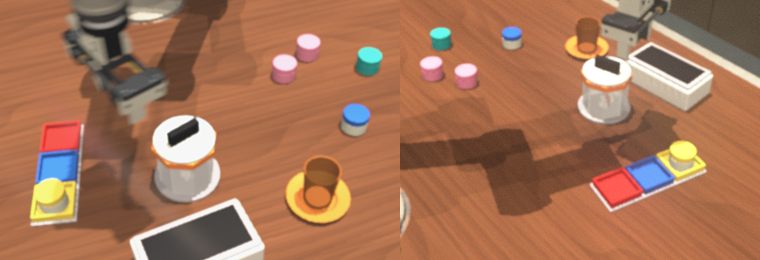

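The yellow pot is in its bay at (50,190) of the crop. The blue pot is unmoved at (355,118), so I'll go above it.

Call:
{"api": "carry_out", "payload": {
  "plan": [
    {"tx": 0,"ty": 30,"tz": 0,"rx": 0,"ry": 0,"rz": 0},
    {"tx": 0,"ty": 42,"tz": 0,"rx": 0,"ry": 0,"rz": 0},
    {"tx": 0,"ty": 42,"tz": 0,"rx": 0,"ry": 0,"rz": 0},
    {"tx": 0,"ty": 42,"tz": 0,"rx": 0,"ry": 0,"rz": 0},
    {"tx": 0,"ty": 42,"tz": 0,"rx": 0,"ry": 0,"rz": 0},
    {"tx": 0,"ty": 42,"tz": 0,"rx": 0,"ry": 0,"rz": 0},
    {"tx": 0,"ty": 42,"tz": 0,"rx": 0,"ry": 0,"rz": 0},
    {"tx": 0,"ty": 42,"tz": 0,"rx": 0,"ry": 0,"rz": 0},
    {"tx": 0,"ty": 42,"tz": 0,"rx": 0,"ry": 0,"rz": 0},
    {"tx": 0,"ty": 42,"tz": 0,"rx": 0,"ry": 0,"rz": 0},
    {"tx": -1,"ty": 42,"tz": 0,"rx": 0,"ry": 0,"rz": 0},
    {"tx": 0,"ty": 12,"tz": 0,"rx": 0,"ry": 0,"rz": 0}
  ]
}}

```text
time: 27.5
tool_pos: [609.2, 315.3, 218.3]
tcp_rot: [3.141, -0.001, 1.912]
contact_force: [0.0, 0.7, -0.4]
grip_width: 91.5
finger_force: 0.0
```

Call:
{"api": "carry_out", "payload": {
  "plan": [
    {"tx": 0,"ty": 0,"tz": 0,"rx": 0,"ry": 0,"rz": 0},
    {"tx": 0,"ty": 0,"tz": 0,"rx": 0,"ry": 0,"rz": 0}
  ]
}}

```text
time: 27.7
tool_pos: [610.2, 310.2, 218.5]
tcp_rot: [-3.141, 0.001, 1.908]
contact_force: [1.0, -0.8, -0.4]
grip_width: 91.7
finger_force: 0.0
```

Run:
```python
from h import *
im,m=cap('wrist'); print(bot.get_obs()['tool_pos'])
h=cv2.cvtColor(im,cv2.COLOR_RGB2HSV)
for a in cv2.findContours(cv2.inRange(h,(100,130,60),(122,255,255)),cv2.RETR_EXTERNAL,cv2.CHAIN_APPROX_NONE)[0]:
    if cv2.contourArea(a)>300: print(a[:,0].mean(0),cv2.minEnclosingCircle(np.float32([onz(m,*q,42,True)[:2] for q in a[:,0]])))
```

```text
[610.32230442 309.70669379 218.69797178]
[314.25157233 213.52201258] ((609.9105834960938, 312.6653747558594), 26.668760299682617)
```

Call:
{"api": "carry_out", "payload": {
  "plan": [
    {"tx": 0,"ty": 2,"tz": -40,"rx": 0,"ry": 0,"rz": 0},
    {"tx": 0,"ty": 0,"tz": -40,"rx": 0,"ry": 0,"rz": 0},
    {"tx": 0,"ty": 0,"tz": -40,"rx": 0,"ry": 0,"rz": 0},
    {"tx": 0,"ty": 0,"tz": -40,"rx": 0,"ry": 0,"rz": 0},
    {"tx": 0,"ty": 0,"tz": -25,"rx": 0,"ry": 0,"rz": 0},
    {"tx": 0,"ty": 0,"tz": -15,"rx": 0,"ry": 0,"rz": 0},
    {"tx": 0,"ty": 0,"tz": 0,"rx": 0,"ry": 0,"rz": 0},
    {"tx": 0,"ty": 0,"tz": 0,"rx": 0,"ry": 0,"rz": 0}
  ]
}}

```text
time: 28.55
tool_pos: [610.9, 313.0, 20.1]
tcp_rot: [3.14, 0.0, 1.908]
contact_force: [-0.5, 0.2, 0.1]
grip_width: 91.7
finger_force: 0.0
```

Call:
{"api": "carry_out", "payload": {
  "plan": [
    {"tx": 0,"ty": 0,"tz": 0,"rx": 0,"ry": 0,"rz": 0},
    {"tx": 0,"ty": 0,"tz": 0,"rx": 0,"ry": 0,"rz": 0},
    {"tx": 0,"ty": 0,"tz": 0,"rx": 0,"ry": 0,"rz": 0},
    {"tx": 0,"ty": 0,"tz": 0,"rx": 0,"ry": 0,"rz": 0},
    {"tx": 0,"ty": 0,"tz": 0,"rx": 0,"ry": 0,"rz": 0},
    {"tx": 0,"ty": 0,"tz": 0,"rx": 0,"ry": 0,"rz": 0},
    {"tx": 0,"ty": 0,"tz": 0,"rx": 0,"ry": 0,"rz": 0}
  ],
  "gripper": 1
}}

```text
time: 29.25
tool_pos: [609.9, 313.6, 18.9]
tcp_rot: [3.141, -0.0, 1.909]
contact_force: [0.1, 0.7, 1.5]
grip_width: 53.3
finger_force: 30.0
```

Call:
{"api": "carry_out", "payload": {
  "plan": [
    {"tx": 0,"ty": 0,"tz": 30,"rx": 0,"ry": 0,"rz": 0},
    {"tx": 0,"ty": 0,"tz": 50,"rx": 0,"ry": 0,"rz": 0},
    {"tx": 0,"ty": 0,"tz": 50,"rx": 0,"ry": 0,"rz": 0},
    {"tx": 0,"ty": 0,"tz": 50,"rx": 0,"ry": 0,"rz": 0},
    {"tx": 0,"ty": -30,"tz": 20,"rx": 0,"ry": 0,"rz": 0},
    {"tx": -6,"ty": -42,"tz": 0,"rx": 0,"ry": 0,"rz": 0.1},
    {"tx": -6,"ty": -42,"tz": 0,"rx": 0,"ry": 0,"rz": 0.1},
    {"tx": -6,"ty": -42,"tz": 0,"rx": 0,"ry": 0,"rz": 0.1},
    {"tx": -6,"ty": -42,"tz": 0,"rx": 0,"ry": 0,"rz": 0.1},
    {"tx": -6,"ty": -42,"tz": 0,"rx": 0,"ry": 0,"rz": 0.1},
    {"tx": -6,"ty": -42,"tz": 0,"rx": 0,"ry": 0,"rz": 0.1},
    {"tx": -6,"ty": -42,"tz": 0,"rx": 0,"ry": 0,"rz": 0}
  ]
}}

```text
time: 30.45
tool_pos: [567.1, -12.1, 218.4]
tcp_rot: [-3.141, -0.001, 2.512]
contact_force: [1.0, -0.3, -1.7]
grip_width: 53.4
finger_force: 30.0
```

Call:
{"api": "carry_out", "payload": {
  "plan": [
    {"tx": -6,"ty": -42,"tz": 0,"rx": 0,"ry": 0,"rz": 0},
    {"tx": -6,"ty": -42,"tz": 0,"rx": 0,"ry": 0,"rz": 0},
    {"tx": -6,"ty": -42,"tz": 0,"rx": 0,"ry": 0,"rz": 0},
    {"tx": -6,"ty": -42,"tz": 0,"rx": 0,"ry": 0,"rz": 0},
    {"tx": -6,"ty": -42,"tz": 0,"rx": 0,"ry": 0,"rz": 0},
    {"tx": -6,"ty": -42,"tz": 0,"rx": 0,"ry": 0,"rz": 0},
    {"tx": 0,"ty": -30.5,"tz": 0,"rx": 0,"ry": 0,"rz": 0},
    {"tx": 0,"ty": 0,"tz": 0,"rx": 0,"ry": 0,"rz": 0},
    {"tx": 0,"ty": 0,"tz": 0,"rx": 0,"ry": 0,"rz": 0},
    {"tx": 0,"ty": 0,"tz": 0,"rx": 0,"ry": 0,"rz": 0}
  ]
}}

```text
time: 31.45
tool_pos: [531.8, -291.8, 218.4]
tcp_rot: [3.141, -0.001, 2.51]
contact_force: [-0.2, 1.0, -1.1]
grip_width: 53.2
finger_force: 30.0
```

Call:
{"api": "carry_out", "payload": {
  "plan": [
    {"tx": 0,"ty": -1,"tz": -40,"rx": 0,"ry": 0,"rz": 0},
    {"tx": 0,"ty": 0,"tz": -40,"rx": 0,"ry": 0,"rz": 0},
    {"tx": 0,"ty": 0,"tz": -40,"rx": 0,"ry": 0,"rz": 0},
    {"tx": 0,"ty": 0,"tz": -30,"rx": 0,"ry": 0,"rz": 0},
    {"tx": 0,"ty": 0,"tz": -15,"rx": 0,"ry": 0,"rz": 0},
    {"tx": 0,"ty": 0,"tz": 0,"rx": 0,"ry": 0,"rz": 0},
    {"tx": 0,"ty": 0,"tz": -10,"rx": 0,"ry": 0,"rz": 0},
    {"tx": 0,"ty": 0,"tz": -8,"rx": 0,"ry": 0,"rz": 0},
    {"tx": 0,"ty": 0,"tz": -5,"rx": 0,"ry": 0,"rz": 0},
    {"tx": 0,"ty": 0,"tz": 0,"rx": 0,"ry": 0,"rz": 0},
    {"tx": 0,"ty": 0,"tz": 0,"rx": 0,"ry": 0,"rz": 0}
  ]
}}

```text
time: 32.55
tool_pos: [532.0, -294.1, 31.0]
tcp_rot: [3.141, 0.001, 2.509]
contact_force: [-0.1, -0.6, -1.2]
grip_width: 53.6
finger_force: 30.0
```

Call:
{"api": "carry_out", "payload": {
  "plan": [
    {"tx": 0,"ty": 0,"tz": -1.5,"rx": 0,"ry": 0,"rz": 0},
    {"tx": 0,"ty": 0,"tz": 0,"rx": 0,"ry": 0,"rz": 0}
  ]
}}

```text
time: 32.75
tool_pos: [531.9, -294.1, 29.4]
tcp_rot: [3.142, 0.0, 2.509]
contact_force: [0.0, -0.4, -1.6]
grip_width: 53.4
finger_force: 30.0
```

Call:
{"api": "carry_out", "payload": {
  "plan": [
    {"tx": 0,"ty": 0,"tz": 0,"rx": 0,"ry": 0,"rz": 0},
    {"tx": 0,"ty": 0,"tz": 0,"rx": 0,"ry": 0,"rz": 0},
    {"tx": 0,"ty": 0,"tz": 0,"rx": 0,"ry": 0,"rz": 0},
    {"tx": 0,"ty": 0,"tz": 0,"rx": 0,"ry": 0,"rz": 0},
    {"tx": 0,"ty": 0,"tz": 30,"rx": 0,"ry": 0,"rz": 0},
    {"tx": 0,"ty": 0,"tz": 50,"rx": 0,"ry": 0,"rz": 0},
    {"tx": 0,"ty": 0,"tz": 50,"rx": 0,"ry": 0,"rz": 0},
    {"tx": 0,"ty": 0,"tz": 50,"rx": 0,"ry": 0,"rz": 0},
    {"tx": -10,"ty": 40,"tz": 20,"rx": 0,"ry": 0,"rz": 0},
    {"tx": -10,"ty": 40,"tz": 0,"rx": 0,"ry": 0,"rz": 0},
    {"tx": -10,"ty": 40,"tz": 0,"rx": 0,"ry": 0,"rz": 0},
    {"tx": -10,"ty": 40,"tz": 0,"rx": 0,"ry": 0,"rz": 0}
  ],
  "gripper": 0.1
}}

```text
time: 33.95
tool_pos: [491.2, -132.6, 229.6]
tcp_rot: [3.141, 0.001, 2.508]
contact_force: [1.1, 0.7, 0.1]
grip_width: 82.7
finger_force: 0.0
```

Call:
{"api": "carry_out", "payload": {
  "plan": [
    {"tx": 0,"ty": 30,"tz": 0,"rx": 0,"ry": 0,"rz": 0},
    {"tx": 0,"ty": 0,"tz": 0,"rx": 0,"ry": 0,"rz": 0},
    {"tx": 0,"ty": 0,"tz": 0,"rx": 0,"ry": 0,"rz": 0}
  ]
}}

```text
time: 34.25
tool_pos: [492.0, -103.8, 229.6]
tcp_rot: [-3.142, 0.001, 2.51]
contact_force: [0.7, -1.1, 0.4]
grip_width: 82.3
finger_force: 0.0
```

Run:
```python
from h import *
b,_=cap('scene');c,m=cap('side')
o=np.vstack([cv2.resize(b[160:380,90:490],(545,300)),cv2.resize(c[180:400,180:580],(545,300))]);cv2.imwrite('pics/s9.png',o[:,:,::-1])
```

```text
(no output)
```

View pics/s9.png

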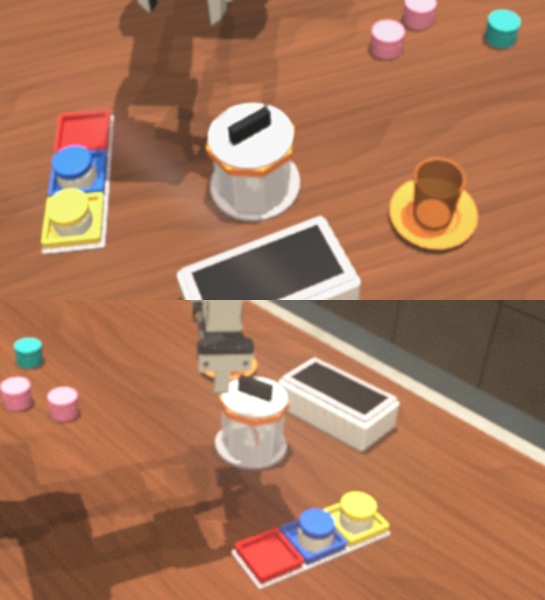

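Both pots stand upright in their own bays, at (75,165) and (70,210) of the scene crop. The lid is locked and no sugar is left on the table, so I'm handing in.

```bash
python3 -c "
from plant import bot
print(bot.close_job())"
```

```text
the job is handed in; nothing more can be done
None
```

Job handed in: both sugars went into the canister, the lid is locked (it resisted a pull at 82 mm), the yellow and blue pots stand upright in their bays (no red pot was present), and nothing else was touched.

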